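Close the caliper on the wide foam block

TASK

Measure the wide foam block: of the three white blocks on the table take the widest one and stand it on the table between the flat steel plates on the caliper's long jaws (the pair on the robot's side of the beam), square to them and close to the beam. Then slide the moving jaw along the beam until the block is snug between both plates, touching each, and let go, leaving block and jaw like that.

Things in the scene. Friction and masses are not known exactly. Their poses are not given: they have to be found in the camera images.
- wide_block: the widest of three white foam blocks standing apart on the table: nearly a cube, rounded edges, 42 x 42 mm on plan, 40 mm tall, about 40 g, loose. The other two are narrower (29 x 32 mm, 34 tall; 20 x 22 mm, 40 tall) and not wanted. Origin at the centre of its underside, z up, x and y square to its sides.
- caliper: caliper lying flat, clipped down to the table at both ends, 232 mm long. Origin on the table at mid length; y along the beam (x 1 to 17 mm) to the fixed jaw, z up. The long jaws bear parallel steel plates (x -40 to -2, 6 mm thick, top 18 mm high, the highest part): fixed face at y = 100 mm, moving face at 100 mm minus the joint. Snug, the block stands on the table between them, centre near x = -27, y = 79 mm.
- caliper_jaw (a joint): opening of the caliper in m, the gap between fixed and moving jaw faces: 0 shut to 0.13, starts at 0.085 to 0.105. The jaw closes along the caliper's +y with about 0.6 N of friction and stays where it is left. 0.042 when snug on the wide block.
- slider_grip (a point): point on top of the moving jaw's black slider, mid width, 15 mm above the table, axes parallel to the caliper's. The slider is 34 mm wide across the beam (grip it there from above; its sides reach down to the table) and 70 mm long (26 mm of it behind); the plate's face is 45 mm ahead of this point (towards caliper +y). It can be dragged by its sides or pushed from its rear end.

How it is judged:
By the outcome, as a careful person would: the job done as asked, in the order asked, and still so for the second after the job is handed in, with the robot touching nothing.
It also fails if it takes over 48 s, if anything falls off the work surface, if the arm or the gripper's body presses on something with over 40 N, if the wrist force passes 120 N, or if a joint passes its speed limit or range.

ROBOT

A 6-joint arm with a two-finger parallel gripper is mounted at the origin on the work surface; the furniture and walls round the work are solid. World frame = base frame: x ahead of the robot, y to its left, z up, the work surface at z = 0. Lengths are in mm, angles in rad, forces in N, time in s.
With the tool pointing down it reaches from about 375 to 900 mm from the base axis. Payload 3.1 kg.
Tool frame: the origin (TCP) lies between the finger pads; the fingertips stand 11 mm ahead of it and the grasp point (between the pads) lies 8 mm behind it; z points along the fingers, y is the line along which they close (so a half turn about z gives the same grasp; the last joint's range is limited). The gripper opens to 85 mm and grips with 20 to 120 N. Pads are 22 mm wide; open, the fingers measure 114 mm over their backs; the gripper's body (76 mm by 85 mm) begins 54 mm behind the grasp point. The pads swing forward as they close: fully open they stand 13 mm farther back than shut.
Start: joints at [0.958, 0.527, 1.433, -0, 1.181, -0.178], TCP at [263.226, 566.841, 242.31] pointing down, gripper open.
Joint ranges: [-3.08, 3.08], [-0.75, 2.2], [0.22, 2.44], [-1.43, 4.57], [0, 2.65], [-2.85, 2.85]. Speed limits (rad/s): [2.79, 2.79, 3.14, 3.14, 3.14, 3.14].

INTERFACE

Orientations are given as [roll, pitch, yaw] about the fixed x, y, z axes, in that order (R = Rz(yaw) Ry(pitch) Rx(roll)).
In Python, from plant import ctrl gives the robot as it stands. The module is installed in compiled form; this text tells all that it offers.
- The arm moves only by the tool send_rows, never from a script. Its argument "increments" is text: rows parted by semicolons, each of 7 numbers parted by spaces: the shift along the tool's x, y, z in mm, then the turn, a rotation vector about the tool's x, y, z in degrees, then the finger opening in mm, from 0 to 85.4. A call has exactly 8 rows; each row shifts and turns the commanded pose from where the row before left it, along the tool's axes as they then stand; what a row does not reach is not made up. A row lasts 1/12 s, in which the tool goes at most 41.7 mm and 7.16 degrees, less where a joint would pass 70% of its speed; a pose out of reach is approached as far as the arm can. A call is refused whole if a number of a shift passes 41.7 or a number of a turn 7.16, either way. A call with a gripper value outside its range is refused whole. The fingers move at their own pace and stop on an object; "grip_force" is the grip in N (left out, the last holds). Time passes only in rows, so rows that do not move let the fingers close, or fill a call up. It gives the time, the measured TCP pose, the force, the opening and the grip force at its end, in the units of the state.
- ctrl.get_obs(): the state, without advancing time (a new reading comes with each control period).
- ctrl.grab_frame(name): name is "scene" or "top" or "wrist"; returns a dict with "frame" (480x640x3 uint8, blue, green, red), "fx", "fy", "cx", "cy" (pixels), "extrinsics" (4x4, takes a point from camera to world coordinates); the wrist camera has in their place "T_tool_cam" (4x4, takes a point from camera to tool coordinates, whose origin is the TCP and whose axes are the flange's). Camera axes: x right, y down, z forward; pixel columns grow to the right and rows downward; lengths in mm; the calibration is good to about 2 mm. A picture is of the moment at which its call begins: read the wrist's pose just before it. There is no depth.
- ctrl.finish_job(): hands the job in; it is judged then, once.
Trained networks look in a picture, given as the dict that the camera call returned (one of the last four; its "shot" number tells which), for a name from the list of things; names that differ only in an ending like _2 or _b are one class to them, and where a whole thing is asked for, a point or a joint stands for the part that bears it (a point fixed in the world has none). Each returns a list of dicts, best first, with "conf" (0 to 1); they miss things now and then, are a little off and sometimes report something else, mostly with a low value. They report only what shows in the picture. A call takes as long as a camera call.
- ctrl.silhouettes(target, picture): "mask" (480x640 bool, what is visible of it) and "bbox" ([left, top, width, height] in pixels, round what is visible of it).
- ctrl.mark_of(target, picture): "pixel" ([column, row] in pixels: a listed point, or the origin of a listed thing).
The state is a dict: "t": time; "joints": joint angles; "joint_vel": joint speeds; "joint_torque": joint torques, N m; "ee_pos": TCP position; "eef_rot": TCP orientation; "ft_force": force on the tool from outside, world axes, zero at the start; "ft_torque": the same for the moment, N m; "grip_width": finger opening in mm; "finger_force": force on a finger pad.
Only numpy, scipy, OpenCV 4.12 (cv2) and the standard library are available. Lean on these libraries where they do the work, as an engineer would, in place of code of your own. Each camera call takes 0.05 s, during which the arm holds its last target. There are 200 camera calls.

## Working session

There is one attempt and no reset: what is moved stays moved. The work goes in short steps, Python scripts to look and compute and a tool call to move; the robot and the scene stay as the last step left them, time stands still between calls to the robot, and variables do not carry over. Pictures are saved under pics/ and viewed, at most 15 in all, crops included, and the job is handed in when it is done.

Besides the shell and the picture viewer there is one more tool, called after "Emit:" by a JSON object that holds its "api" and its "payload". send_rows: Moves the arm, as the interface text tells. Its arguments: {"type":"object","properties":{"increments":{"type":"string"},"grip_force":{"type":"number"}},"required":["increments"]}

```bash
mkdir -p pics; cat >h.py <<'E'
import numpy as np,cv2
from plant import ctrl
def ray(p,d,z):
    E=np.array(d["extrinsics"]);v=E[:3,:3]@np.array([(p[0]-d["cx"])/d["fx"],(p[1]-d["cy"])/d["fy"],1]);o=E[:3,3]
    return o+v*(z-o[2])/v[2]
def proj(P,d):
    E=np.linalg.inv(np.array(d["extrinsics"]));c=E[:3,:3]@np.array(P)+E[:3,3]
    return [d["fx"]*c[0]/c[2]+d["cx"],d["fy"]*c[1]/c[2]+d["cy"]]
E
python3 - <<'E'
from h import *
np.set_printoptions(precision=1,suppress=True)
print(ctrl.get_obs())
for n in("top","scene"):
    d=ctrl.grab_frame(n);cv2.imwrite(f"pics/{n}0.png",d["frame"]);print(n,np.array(d["extrinsics"])[:3,3])
    for t in("wide_block","caliper","caliper_jaw"):
        for s in ctrl.silhouettes(t,d)[:4]:
            m=s["mask"].astype(np.uint8);c=cv2.findContours(m,0,2)[0];c=max(c,key=cv2.contourArea);r=cv2.minAreaRect(c)
            print(t,s["conf"],s["bbox"],r,[ray(p,d,{"wide_block":40,"caliper":10}.get(t,15))[:2] for p in cv2.boxPoints(r)])
    for t,z in(("wide_block",0),("caliper",0),("slider_grip",15)):
        for s in ctrl.mark_of(t,d)[:4]: print(t,s["conf"],s["pixel"],ray(s["pixel"],d,z))
E
```

```text
{'t': 0.0, 'joints': array([ 1. ,  0.5,  1.4,  0. ,  1.2, -0.2]), 'joint_vel': array([ 0.,  0.,  0.,  0.,  0., -0.]), 'joint_torque': array([  0. , -44.2, -17.8,  -0. ,   0. ,  -0. ]), 'ee_pos': array([262.8, 566.3, 241.3]), 'eef_rot': array([-3.1, -0. ,  2.7]), 'ft_force': array([-1.2,  0.1,  0. ]), 'ft_torque': array([ 0.,  0., -0.]), 'finger_force': 0.0, 'grip_width': 85.85722391057875}
top [ 284.7    8.5 1110.9]
wide_block 0.66 [200.6, 242.3, 23.4, 21.4] ((211.0, 253.5), (21.0, 22.0), 90.0) [array([453.4, 268.2]), array([454.2, 224.3]), array([412.3, 222.3]), array([411.5, 265.8])]
wide_block 0.23 [437.8, 232.3, 40.4, 35.0] ((457.0609130859375, 249.147216796875), (36.335994720458984, 34.198585510253906), 4.085616588592529) [array([ 418.5, -201.7]), array([ 486.6, -207.4]), array([ 482.6, -278.7]), array([ 414.7, -272.3])]
caliper 0.91 [384.6, 226.7, 113.1, 37.6] ((439.5122985839844, 247.36474609375), (117.51541137695312, 33.226619720458984), 5.19442892074585) [array([432.9, -90.5]), array([501.1, -96.4]), array([ 483.3, -333.3]), array([ 415.7, -325.2])]
caliper_jaw 0.6 [439.3, 2
[... 759 characters left out ...]
2.3]), array([ 473.1, -295.4]), array([ 416.7, -325.4])]
caliper 0.56 [360.6, 277.2, 132.9, 91.8] ((426.6571350097656, 323.1544189453125), (147.51351928710938, 36.1636962890625), 36.1353759765625) [array([ 419.6, -106.6]), array([505.6, -61.4]), array([ 482.1, -332.7]), array([ 414.6, -351.6])]
caliper_jaw 0.77 [403.3, 311.5, 67.3, 38.7] ((437.29840087890625, 326.68194580078125), (67.29241180419922, 29.71879005432129), 21.370620727539062) [array([ 410. , -217.8]), array([ 471. , -178.4]), array([ 498.9, -278.4]), array([ 439.8, -308.9])]
wide_block 0.61 [251.9, 217.2] [437.7 256.5   0. ]
caliper 0.87 [421.9, 322.2] [ 459.3 -213.8    0. ]
slider_grip 0.93 [448.2, 326.5] [ 467.  -257.5   15. ]
```

View pics/top0.png

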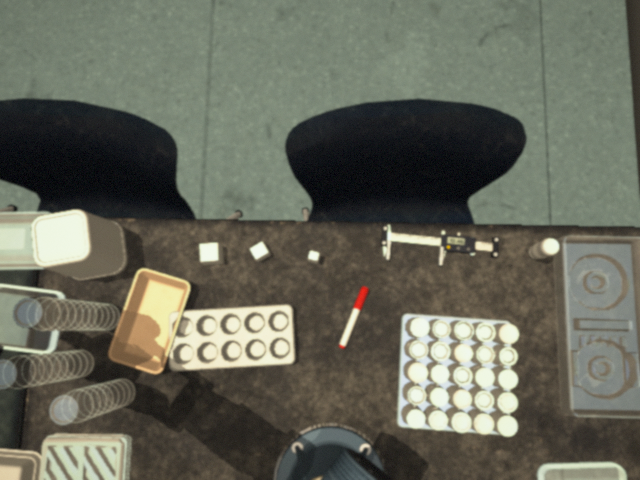

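View pics/scene0.png

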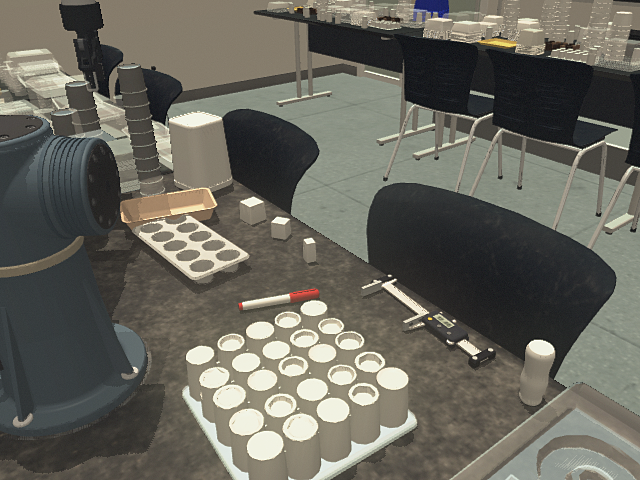

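The wide block is at about top px (210,253), with the two narrower ones at (260,250) and (314,256). The caliper lies across (385–497,227–264), with the fixed jaw at the left and the long jaws pointing at the robot. There are tall tower-like stacks near the start pose, so I'll locate those before moving.

```bash
python3 - <<'E'
from h import *
np.set_printoptions(precision=0,suppress=True)
s=ctrl.grab_frame("scene");t=ctrl.grab_frame("top")
print("tcp in scene,top",proj([263,567,242],s),proj([263,567,242],t))
def tri(ps,pt):
    # scene & top pixel -> nearest point
    out=[]
    for p,d in((ps,s),(pt,t)):
        E=np.array(d["extrinsics"]);o=E[:3,3];v=ray(p,d,0)-o;out.append((o,v/np.linalg.norm(v)))
    A=sum(np.eye(3)-np.outer(v,v) for o,v in out);b=sum((np.eye(3)-np.outer(v,v))@o for o,v in out)
    return np.linalg.solve(A,b)
print("tower1 base",ray((152,188),s,0),ray((127,309),t,0),ray((125,395),t,0),ray((115,348),t,0))
print("tower1 top",tri((131,70),(33,310)))
print("white box top",tri((200,118),(62,238)), "box base",ray((203,188),s,0))
for B in (ray((152,188),s,0),):
    for h in range(0,400,50): print(h,proj([*B[:2],h],s),proj([*B[:2],h],t))
E
```

```text
tcp in scene,top [np.float64(96.20928714094384), np.float64(86.72631931994272)] [np.float64(-25.160041863516938), np.float64(338.29951180225896)]
tower1 base [331. 538.   0.] [322. 419.   0.] [153. 409.   0.] [244. 437.   0.]
tower1 top [307. 454. 288.]
white box top [444. 483. 159.] box base [425. 462.   0.]
0 [np.float64(151.99999999999994), np.float64(187.99999999999994)] [np.float64(68.87624748044095), np.float64(303.06175035516)]
50 [np.float64(148.31857575552715), np.float64(168.11142456361856)] [np.float64(56.81019865067367), np.float64(301.72932051909584)]
100 [np.float64(144.49343758690546), np.float64(147.4464471067455)] [np.float64(43.571291721248315), np.float64(300.26737428976145)]
150 [np.float64(140.51600259885458), np.float64(125.95869928145184)] [np.float64(28.97978256975881), np.float64(298.6560628802897)]
200 [np.float64(136.3769905628197), np.float64(103.5980454572254)] [np.float64(12.817221362120506), np.float64(296.8712633088557)]
250 [np.float64(132.06635162849662), np.float64(80.31019218875014)] [np.float64(-5.184558740029161), np.float64(294.88336244347914)]
300 [np.float64(127.57318485250002), np.float64(56.03624807409997)] [np.float64(-25.358438749020422), np.float64(292.6556008943262)]
350 [np.float64(122.88564615381836), np.float64(30.712226492055805)] [np.float64(-48.12278825018723), np.float64(290.1417789380354)]
```

```bash
python3 - <<'E'
from h import *
s=ctrl.grab_frame("scene")["frame"][0:240,0:320];cv2.imwrite("pics/s1.png",cv2.resize(s,(800,600),interpolation=cv2.INTER_CUBIC))
E
```

```text
(no output)
```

View pics/s1.png

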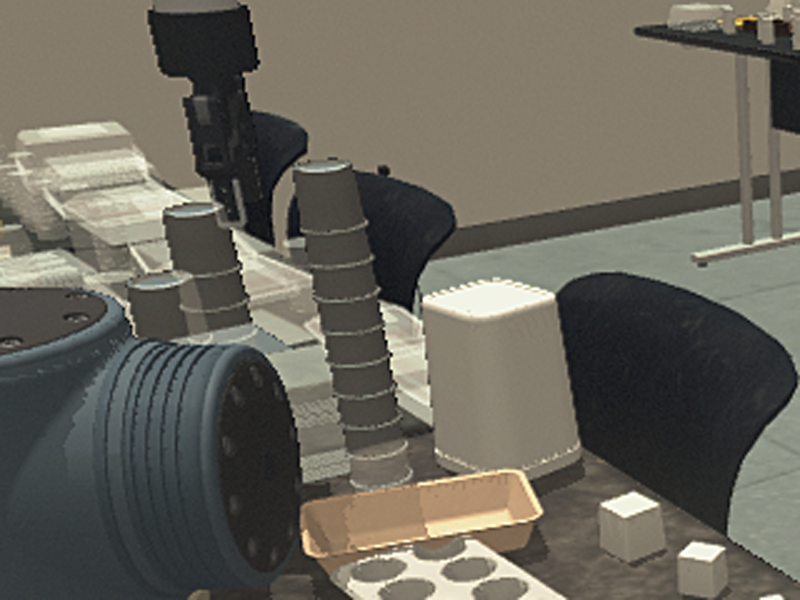

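The crop shows the tall stack near (307,454), about 290 mm high, standing between the arm and the block. I'll climb over it first.

```bash
cat >>h.py <<'E'
from scipy.spatial.transform import Rotation as Ro
def delta(target,yaw=None):
    o=ctrl.get_obs();R=Ro.from_euler("xyz",o["eef_rot"])
    print("now",np.round(o["ee_pos"],1),np.round(np.degrees(o["eef_rot"]),2),"w",round(o["grip_width"],1),"t",round(o["t"],2))
    if target is not None:print("tool shift at present yaw",np.round(R.inv().apply(np.array(target)-o["ee_pos"]),1))
    if yaw is not None:
        T=Ro.from_euler("xyz",[np.pi,0,np.radians(yaw)]);print("rotvec deg",np.round(np.degrees((R.inv()*T).as_rotvec()),2))
        if target is not None:print("shift in target frame",np.round(T.inv().apply(np.array(target)-o["ee_pos"]),1))
E
python3 - <<'E'
from h import *
delta([400,240,390]); delta([400,240,390],180);delta(None,90)
d=ctrl.grab_frame("wrist");print(np.round(d["T_tool_cam"],3),d["fx"])
E
```

```text
now [263.2 566.9 242.4] [180.     0.   155.09] w 85.5 t 0.85
tool shift at present yaw [-261.7 -238.8 -147.7]
now [263.2 566.9 242.4] [180.     0.   155.09] w 85.5 t 0.85
tool shift at present yaw [-261.7 -238.8 -147.7]
rotvec deg [  0.     0.   -24.91]
shift in target frame [-136.8 -326.9 -147.6]
now [263.2 566.9 242.4] [180.     0.   155.09] w 85.5 t 0.85
rotvec deg [ 0.   -0.   65.09]
[[ 1.0000e-03 -9.6300e-01 -2.6900e-01  6.8658e+01]
 [ 1.0000e+00  1.0000e-03 -0.0000e+00  1.2210e+00]
 [ 1.0000e-03 -2.6900e-01  9.6300e-01 -1.3167e+02]
 [ 0.0000e+00  0.0000e+00  0.0000e+00  1.0000e+00]] 422.37154094720177
```

Emit:
{"api": "send_rows", "payload": {"increments": "0 0 -20 0 0 7 85;0 0 -20 0 0 7 85;0 0 -20 0 0 7 85;0 0 -20 0 0 7 85;0 0 -20 0 0 7 85;0 0 -20 0 0 7 85;0 0 -20 0 0 7 85;0 0 -20 0 0 7 85"}}

```text
t: 1.57
ee_pos: [263.1, 566.7, 403.3]
eef_rot: [-3.142, 0.0, 1.723]
ft_force: [-0.5, 0.3, 0.8]
grip_width: 85.4
finger_force: 0.0
```

```bash
python3 - <<'E'
from h import *
delta([420,245,390],90)
E
```

```text
now [263.1 566.7 403.3] [-180.      0.     98.74] w 85.4 t 1.57
tool shift at present yaw [-341.8  106.2   13.3]
rotvec deg [-0.    0.    8.74]
shift in target frame [-321.7  156.9   13.3]
```

Emit:
{"api": "send_rows", "payload": {"increments": "0 0 0 0 0 4.4 85;0 0 0 0 0 4.34 85;-36 18 0 0 0 0 85;-36 18 0 0 0 0 85;-36 18 0 0 0 0 85;-36 18 0 0 0 0 85;-36 18 0 0 0 0 85;-36 18 0 0 0 0 85"}}

```text
t: 2.23
ee_pos: [372.8, 349.8, 402.5]
eef_rot: [3.141, -0.0, 1.577]
ft_force: [1.0, -0.2, -0.2]
grip_width: 85.1
finger_force: 0.0
```

Emit:
{"api": "send_rows", "payload": {"increments": "-36 16 20 0 0 0 85;-36 16 25 0 0 0 85;-34 17 25 0 0 0 85;0 0 30 0 0 0 85;0 0 35 0 0 0 85;0 0 35 0 0 0 85;0 0 20 0 0 0 85;0 0 0 0 0 0 85"}}

```text
t: 2.9
ee_pos: [415.1, 253.2, 214.3]
eef_rot: [-3.132, 0.003, 1.576]
ft_force: [-0.8, -0.1, 0.0]
grip_width: 84.6
finger_force: 0.0
```

```bash
cat >>h.py <<'E'
def wframe():
    o=ctrl.get_obs();d=ctrl.grab_frame("wrist");M=np.eye(4);M[:3,:3]=Ro.from_euler("xyz",o["eef_rot"]).as_matrix();M[:3,3]=o["ee_pos"]
    d["extrinsics"]=M@np.array(d["T_tool_cam"]);return d
E
python3 - <<'E'
from h import *
delta(None,90)
d=wframe();cv2.imwrite("pics/w1.png",d["frame"])
for s in ctrl.silhouettes("wide_block",d)[:3]:
    m=s["mask"].astype(np.uint8);c=max(cv2.findContours(m,0,2)[0],key=cv2.contourArea)
    print(s["conf"],s["bbox"])
    w=np.array([ray(p[0],d,40)[:2] for p in c],np.float32);r=cv2.minAreaRect(w);print("z40",r)
for s in ctrl.mark_of("wide_block",d)[:3]:print(s,ray(s["pixel"],d,0))
E
```

```text
now [415.1 253.2 214.3] [-1.7946e+02  1.7000e-01  9.0310e+01] w 84.6 t 2.9
rotvec deg [-0.54  0.17  0.31]
0.63 [323.7, 185.9, 54.8, 60.1]
z40 ((434.9327087402344, 255.5357666015625), (37.333988189697266, 44.686641693115234), 5.467226505279541)
{'pixel': [347.4, 213.8], 'conf': 0.96} [434.84307472 248.83272961   0.        ]
```

View pics/w1.png

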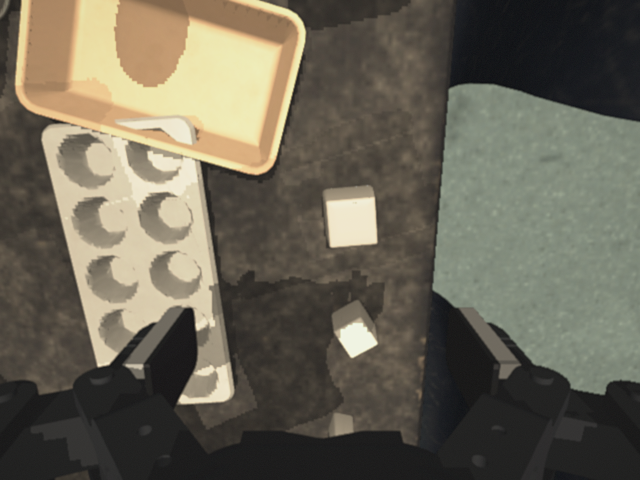

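The wrist view shows the wide block at px (350,216), slightly rotated. I'll fit its box model to the white silhouette.

```bash
cat >>h.py <<'E'
from scipy.optimize import minimize
def boxfit(mask,d,x0,dims=(42,42,40)):
    C=np.array([[sx*dims[0]/2,sy*dims[1]/2,z] for sx in(-1,1) for sy in(-1,1) for z in(0,dims[2])])
    k=4;m=cv2.GaussianBlur(cv2.resize(mask.astype(np.float32),None,fx=k,fy=k,interpolation=cv2.INTER_LINEAR),(0,0),3)
    def cost(q):
        c,s=np.cos(np.radians(q[2])),np.sin(np.radians(q[2]))
        P=C@np.array([[c,s,0],[-s,c,0],[0,0,1]])+[q[0],q[1],0]
        h=cv2.convexHull(np.array([proj(p,d) for p in P],np.float32))
        im=np.zeros(m.shape,np.uint8);cv2.fillPoly(im,[np.round((h+.5)*k*16).astype(np.int32)],1,shift=4)
        im=cv2.GaussianBlur(im.astype(np.float32),(0,0),3);return np.abs(im-m).sum()/m.sum()
    return min((minimize(cost,[x0[0],x0[1],a],method="Nelder-Mead",options=dict(initial_simplex=[[x0[0],x0[1],a],[x0[0]+8,x0[1],a],[x0[0],x0[1]+8,a],[x0[0],x0[1],a+10]])) for a in(x0[2]-6,x0[2]+6)),key=lambda r:r.fun)
def white(d,b,thr=110,pad=4):
    f=d["frame"].min(2);m=np.zeros(f.shape,np.uint8);x,y,w,h=[int(v) for v in b]
    m[y-pad:y+h+pad,x-pad:x+w+pad]=(f>thr)[y-pad:y+h+pad,x-pad:x+w+pad]
    n,l,st,_=cv2.connectedComponentsWithStats(m);i=1+st[1:,4].argmax();print("white",st[i]);return l==i
E
python3 - <<'E'
from h import *
delta(None,90)
d=wframe();delta(None)
s=ctrl.silhouettes("wide_block",d)[0];print(s["bbox"],s["conf"],ctrl.mark_of("wide_block",d)[:1])
r=boxfit(s["mask"],d,(435,248,0));print("sil",r.x,r.fun)
for th in(90,110,130):
    r=boxfit(white(d,s["bbox"],th),d,(435,248,0));print("white",th,r.x,r.fun)
E
```

```text
now [419.1 254.9 219.3] [ 1.7988e+02 -4.0000e-02  9.0360e+01] w 84.6 t 3.05
rotvec deg [ 0.12 -0.04  0.36]
now [419.4 255.1 219.9] [ 1.798e+02 -7.000e-02  9.036e+01] w 85.0 t 3.1
[315.6, 191.4, 55.9, 58.9] 0.95 [{'pixel': [338.9, 213.3], 'conf': 0.83}]
sil [435.14535205 253.13720248   0.68372387] 0.1771259605884552
white [ 316  188   53   61 2868]
white 90 [434.37583338 251.92281137  -0.88285659] 0.20509210228919983
white [ 317  189   52   60 2738]
white 110 [433.92966042 251.70291097   1.81776616] 0.26270297169685364
white [ 318  197   51   52 2245]
white 130 [435.47170782 247.17061043  -1.30114026] 0.5365256071090698
```

```bash
python3 - <<'E'
from h import *
d=wframe();delta([435,250,150],90)
s=ctrl.silhouettes("wide_block",d)[0]
r=boxfit(s["mask"],d,(435,250,0));print("sil",r.x,r.fun)
q=r.x;c,t=np.cos(np.radians(q[2])),np.sin(np.radians(q[2]))
f=cv2.resize(d["frame"][150:290,260:440],None,fx=4,fy=4,interpolation=cv2.INTER_NEAREST)
for z in(0,40):
    p=np.array([proj([q[0]+c*a-t*b,q[1]+t*a+c*b,z],d) for a,b in((-21,-21),(21,-21),(21,21),(-21,21))])
    cv2.polylines(f,[np.int32((p+.5-[260,150])*4)],True,(0,0,255))
cs=cv2.findContours(s["mask"].astype(np.uint8),0,1)[0]
cv2.drawContours(f,[np.int32((x-[260,150])*4) for x in cs],-1,(0,255,0))
cv2.imwrite("pics/w2.png",f)
E
```

```text
now [419.1 255.  219.9] [ 1.7979e+02 -7.0000e-02  9.0370e+01] w 85.0 t 3.25
tool shift at present yaw [-5.2 15.6 70. ]
rotvec deg [ 0.21 -0.07  0.37]
shift in target frame [-5.  15.9 69.9]
sil [434.09580267 252.19859864   1.81272846] 0.1985088735818863
```

View pics/w2.png

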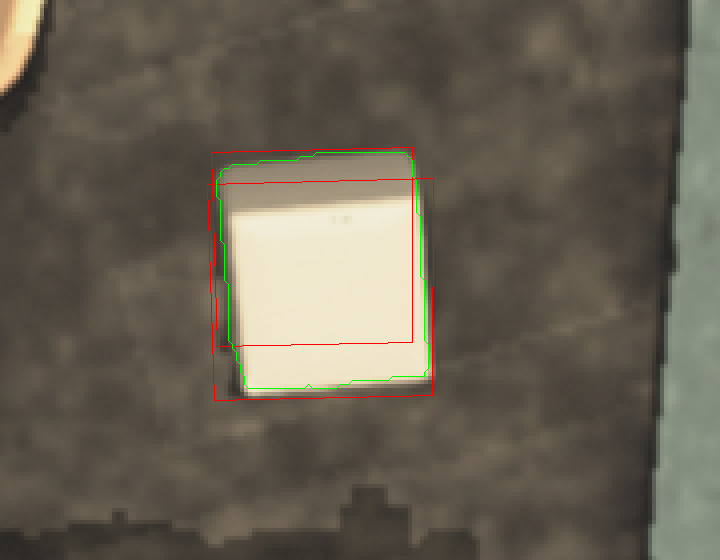

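Emit:
{"api": "send_rows", "payload": {"increments": "0 0 0 0 0 -1.9 85;0 0 0 0 0 -1.8 85;-2 5 25 0 0 0 85;-2 5 25 0 0 0 85;-2 5.6 25 0 0 0 85;0 0 15 0 0 0 85;0 0 0 0 0 0 85;0 0 0 0 0 0 85"}}

```text
t: 3.97
ee_pos: [434.0, 249.7, 128.3]
eef_rot: [-3.141, 0.0, 1.641]
ft_force: [-0.4, -0.4, -0.1]
grip_width: 84.7
finger_force: 0.0
```

```bash
python3 - <<'E'
from h import *
d=wframe();delta([435,250,30],94);print(d["fx"],d["fy"],d["cx"],d["cy"])
s=ctrl.silhouettes("wide_block",d)[0];print(s["bbox"],s["conf"],[ (m,ray(m["pixel"],d,0)) for m in ctrl.mark_of("wide_block",d)[:1]])
r=boxfit(s["mask"],d,(435,250,4));print("sil",r.x,r.fun)
q=r.x;c,t=np.cos(np.radians(q[2])),np.sin(np.radians(q[2]))
f=d["frame"].copy()
for z in(0,40):
    p=np.array([proj([q[0]+c*a-t*b,q[1]+t*a+c*b,z],d) for a,b in((-21,-21),(21,-21),(21,21),(-21,21))])
    cv2.polylines(f,[np.int32(p)],True,(0,0,255))
cv2.drawContours(f,cv2.findContours(s["mask"].astype(np.uint8),0,1)[0],-1,(0,255,0))
cv2.imwrite("pics/w3.png",f)
E
```

```text
now [434.5 249.9 129. ] [ 1.7993e+02 -2.0000e-02  9.4060e+01] w 84.9 t 4.02
tool shift at present yaw [ 0.   0.4 99. ]
rotvec deg [ 0.07 -0.02  0.06]
shift in target frame [ 0.1  0.5 99. ]
422.37154094720177 422.37154094720177 321.2699648782412 240.88954778067287
[289.0, 204.0, 73.1, 82.7] 0.62 [({'pixel': [326.5, 237.5], 'conf': 0.76}, array([437.27069172, 248.83910961,   0.        ]))]
sil [437.00103684 251.37375418   0.92113755] 0.24653762578964233
```

View pics/w3.png

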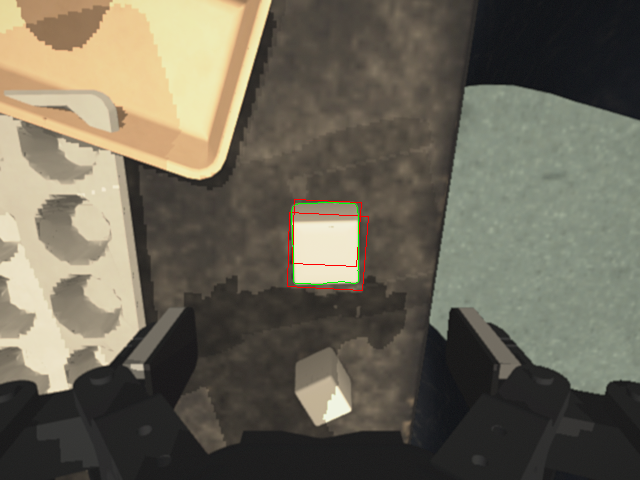

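The block is square to the gripper at yaw 94°, centred near px (326,243), between the pads. Descending and gripping.

Emit:
{"api": "send_rows", "payload": {"increments": "0 0 20 0 0 0 85;0 1 20 0 0 0 85;0 1 20 0 0 0 85;0 0 15 0 0 0 85;0 0 10 0 0 0 85;0 0 8 0 0 0 85;0 0 8 0 0 0 85;0 0 0 0 0 0 85"}}

```text
t: 4.78
ee_pos: [435.9, 249.8, 26.7]
eef_rot: [-3.141, 0.0, 1.642]
ft_force: [0.3, -0.9, 1.1]
grip_width: 85.1
finger_force: 0.0
```

Emit:
{"api": "send_rows", "payload": {"increments": "0 0 0 0 0 0 70;0 0 0 0 0 0 60;0 0 0 0 0 0 50;0 0 0 0 0 0 40;0 0 0 0 0 0 34;0 0 0 0 0 0 34;0 0 0 0 0 0 34;0 0 0 0 0 0 34", "grip_force": 22}}

```text
t: 5.45
ee_pos: [436.4, 249.9, 28.0]
eef_rot: [3.14, -0.0, 1.642]
ft_force: [-0.6, 0.5, 6.4]
grip_width: 37.6
finger_force: 22.2
```

```bash
python3 - <<'E'
from h import *
d=wframe();delta(None);print(ctrl.get_obs()["finger_force"])
cv2.imwrite("pics/w4.png",d["frame"])
E
```

```text
now [436.4 249.9  28. ] [ 1.7994e+02 -1.0000e-02  9.4050e+01] w 37.9 t 5.5
22.209895927808248
```

View pics/w4.png

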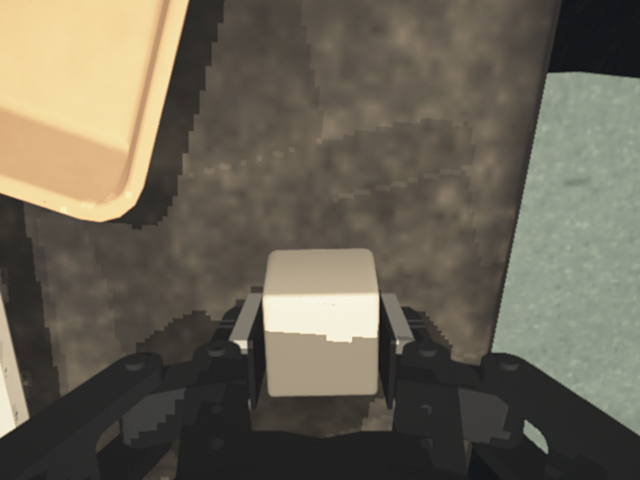

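Emit:
{"api": "send_rows", "payload": {"increments": "0 0 -10 0 0 0 34;0 0 -20 0 0 0 34;0 0 -30 0 0 0 34;0 0 -30 0 0 0 34;-20 0 -20 0 0 0 34;-40 0 -10 0 0 0 34;-40 0 0 0 0 0 34;-40 0 0 0 0 0 34"}}

```text
t: 6.17
ee_pos: [446.3, 109.2, 148.8]
eef_rot: [3.138, 0.0, 1.644]
ft_force: [0.5, 0.5, -0.1]
grip_width: 37.8
finger_force: 22.5
```

```bash
python3 - <<'E'
from h import *
d=wframe();M=np.array(d["T_tool_cam"]);delta([440,-200,180],85)
# y edges of block in tool frame from pic w4 (pose TCP 436.4,249.9,28, z-plane 40 => tool z=-12)
for p in((322,295),(322,395),(322,249)):
    v=M[:3,:3]@np.array([(p[0]-d["cx"])/d["fx"],(p[1]-d["cy"])/d["fy"],1]);z={249:28}.get(p[1],-12);print(p,(M[:3,3]+v*(z-M[2,3])/v[2]))
E
```

```text
now [447.2 102.6 148.3] [179.88   0.21  93.86] w 37.8 t 6.22
tool shift at present yaw [-301.6  -27.5  -30.6]
rotvec deg [0.13 0.2  8.86]
shift in target frame [-302.1   19.2  -31.7]
(322, 295) [ 18.85812649   0.39819594 -12.        ]
(322, 395) [-16.44395432   0.44751109 -12.        ]
(322, 249) [21.47755055  0.4152327  28.        ]
```

Emit:
{"api": "send_rows", "payload": {"increments": "0 0 -4 0 0 4.5 34;0 0 -4 0 0 4.4 34;-40 2.5 -4 0 0 0 34;-40 2.5 -4 0 0 0 34;-40 2.5 -4 0 0 0 34;-40 2.5 -4 0 0 0 34;-40 2.5 -4 0 0 0 34;-40 2.5 -4 0 0 0 34"}}

```text
t: 6.88
ee_pos: [440.0, -131.7, 179.8]
eef_rot: [-3.142, -0.0, 1.486]
ft_force: [1.3, -0.3, -0.2]
grip_width: 38.0
finger_force: 22.5
```

Emit:
{"api": "send_rows", "payload": {"increments": "-32 2 0 0 0 0 34;-20 2 0 0 0 0 34;-10 0 0 0 0 0 34;0 0 0 0 0 0 34;0 0 0 0 0 0 34;0 0 0 0 0 0 34;0 0 0 0 0 0 34;0 0 0 0 0 0 34"}}

```text
t: 7.55
ee_pos: [439.1, -190.8, 179.2]
eef_rot: [-3.141, -0.001, 1.488]
ft_force: [-0.8, -0.6, -0.7]
grip_width: 37.5
finger_force: 22.5
```

```bash
python3 - <<'E'
from h import *
delta(None,85)
d=wframe();cv2.imwrite("pics/w5.png",d["frame"])
for t,z in(("caliper",0),("slider_grip",15)):
    for s in ctrl.mark_of(t,d)[:2]:print(t,s,ray(s["pixel"],d,z))
np.savez("w5.npz",E=d["extrinsics"],k=[d["fx"],d["fy"],d["cx"],d["cy"]])
E
```

```text
now [ 439.1 -190.8  179.2] [-1.7996e+02 -3.0000e-02  8.5260e+01] w 37.5 t 7.55
rotvec deg [-0.04 -0.03  0.26]
caliper {'pixel': [352.4, 240.7], 'conf': 0.71} [ 461.10615239 -209.95738186    0.        ]
```

View pics/w5.png

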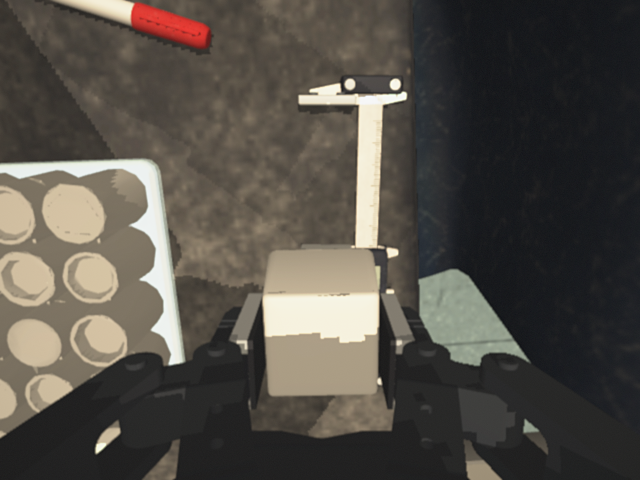

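The wrist view shows the fixed plate's face along row ~105 (cols 299–357), the beam at cols 357–381, and the moving plate at row ~245, just visible past the held block.

```bash
python3 - <<'E'
from h import *
z=np.load("w5.npz");d=dict(extrinsics=z["E"],fx=z["k"][0],fy=z["k"][1],cx=z["k"][2],cy=z["k"][3])
g=cv2.imread("pics/w5.png",0).astype(float)
np.set_printoptions(precision=1,suppress=True)
L=[];Rr=[]
for r in range(120,236,5):
    p=g[r,340:400];df=np.diff(p)
    a=df[:30].argmax();b=30+df[30:].argmin()
    f=lambda i,s:i+.5+(lambda w:(w*np.arange(-2,3)).sum()/max(w.sum(),1))(np.clip(s*df[i-2:i+3],0,None))
    L.append(ray((340+f(a,1),r),d,8));Rr.append(ray((340+f(b,-1),r),d,8))
for n,A in(("left",L),("right",Rr)):
    A=np.array(A);c=np.polyfit(A[:,1],A[:,0],1);print(n,c,np.degrees(np.arctan(c[0])),"x at y=-130:",np.polyval(c,-130),"resid",np.std(A[:,0]-np.polyval(c,A[:,1])))
print("fixed cols profile rows 85..115");
for c in(303,315,330,345,352): print(c,g[88:114,c].astype(int))
print("row100 cols",g[100,290:310].astype(int))
print("moving"); 
for c in(304,315,330,345): print(c,g[236:256,c].astype(int))
E
```

```text
left [  0.1 480.3] 4.884563651388251 x at y=-130: 469.2201662188667 resid 0.03868403596156555
right [  0.1 496.6] 4.830914640388829 x at y=-130: 485.6603040845037 resid 0.07976321075631031
fixed cols profile rows 85..115
303 [ 88  92  93  90  87  82 112 196 235 237 234 232 231 230 228 205 141  81
  53  54  54  54  55  59  77  87]
315 [206 246 247 239 175 106 117 195 235 238 235 232 231 230 229 207 144  81
  50  48  53  53  54  53  54  59]
330 [243 243 243 243 243 242 236 226 231 236 234 232 230 230 231 213 150  89
  67  68  67  65  63  66  81  93]
345 [ 91  58  55  58  54  54 111 202 237 238 235 233 231 229 228 209 148  85
  52  47  46  49  47  47  50  60]
352 [197 129  70  52  41  54 128 206 236 238 235 233 232 230 229 211 149  85
  52  51  53  55  63  77  83  85]
row100 cols [ 79  81  82  82  81  80  75  85 143 217 234 233 231 231 231 231 231 231
 231 230]
moving
304 [ 93  91  89  85  83  83  81  86 107 120 123 121 112 125 145 151 153 153
 153 156]
315 [ 76  75  76  77  78  79  79  86 108 121 123 123 129 146 153 153 152 154
 155 156]
330 [ 81  78  76  74  74  72  71  77  97 116 123 124 126 140 151 152 153 154
 155 155]
345 [ 84  85  84  86  86  87  85  89 105 121 124 126 131 143 151 152 153 154
 154 156]
```

```bash
python3 - <<'E'
from h import *
z=np.load("w5.npz");d=dict(extrinsics=z["E"],fx=z["k"][0],fy=z["k"][1],cx=z["k"][2],cy=z["k"][3])
np.set_printoptions(precision=1,suppress=True)
yaw=np.radians(-4.86);X=np.array([np.cos(yaw),np.sin(yaw)]);Y=np.array([-X[1],X[0]])
B=X@np.array([469.22,-130])-1   # X-coordinate of caliper origin
for n,p,h in(("fixed front",(330,104.2),18),("fixed front z0",(330,104.2),0),("fixed back",(345,94.3),18),("mov z0",(330,243.7),0),("mov z18",(330,243.7),18),("fixed tip",(298,100),18)):
    q=ray(p,d,h)[:2];print(n,q,"cal x",X@q-B,"Yabs",Y@q)
    if n=="fixed front": YF=Y@q
print("block target world",X*(B-27)+Y*(YF-21), "origin",X*B+Y*(YF-100))
E
```

```text
fixed front [ 451.2 -110.2] cal x -18.604665857898283 Yabs -71.6001132280354
fixed front z0 [ 451.6 -109.5] cal x -18.28539099882539 Yabs -70.87402407552507
fixed back [ 461.5 -104.9] cal x -8.814056924260854 Yabs -65.38389533522994
mov z0 [ 443.9 -210.9] cal x -17.40565384389447 Yabs -172.58341685707563
mov z18 [ 443.9 -205.8] cal x -17.775862518362487 Yabs -167.42087506243553
fixed tip [ 430.4 -105.9] cal x -39.70478665552588 Yabs -69.02935062571379
block target world [ 441.1 -130.4] origin [ 461.3 -211.4]
```

```bash
cat >>h.py <<'E'
yaw=np.radians(-4.86);X=np.array([np.cos(yaw),np.sin(yaw)]);Y=np.array([-X[1],X[0]]);B=X@np.array([469.22,-130])-1;YF=-71.4
def cal(x,y): return X*(B+x)+Y*(YF-100+y)   # caliper -> world
E
python3 - <<'E'
from h import *
q=cal(-26.5,74);print(q);delta([*q,28.5],85.14)
E
```

```text
[ 441.17326674 -135.2630958 ]
now [ 439.4 -191.6  179.3] [-1.7999e+02 -1.0000e-02  8.5220e+01] w 37.7 t 7.7
tool shift at present yaw [ 56.2  -2.9 150.8]
rotvec deg [-0.01 -0.01  0.08]
shift in target frame [ 56.2  -3.  150.8]
```

Emit:
{"api": "send_rows", "payload": {"increments": "15 -1 10 0 0 0.08 34;20 -1 20 0 0 0 34;15 -1 20 0 0 0 34;6.2 0 20 0 0 0 34;0 0 20 0 0 0 34;0 0 15 0 0 0 34;0 0 8 0 0 0 34;0 0 0 0 0 0 34"}}

```text
t: 8.37
ee_pos: [440.5, -135.5, 64.9]
eef_rot: [-3.139, -0.001, 1.485]
ft_force: [0.2, -0.7, 0.1]
grip_width: 37.7
finger_force: 22.5
```

```bash
python3 - <<'E'
from h import *
d=wframe();delta([*cal(-26.5,74),28.5],85.14);cv2.imwrite("pics/w6.png",d["frame"])
E
```

```text
now [ 440.9 -135.9   65.7] [-1.7992e+02 -4.0000e-02  8.5080e+01] w 37.9 t 8.42
tool shift at present yaw [ 0.6  0.2 37.2]
rotvec deg [-0.08 -0.04 -0.06]
shift in target frame [ 0.6  0.2 37.2]
```

View pics/w6.png

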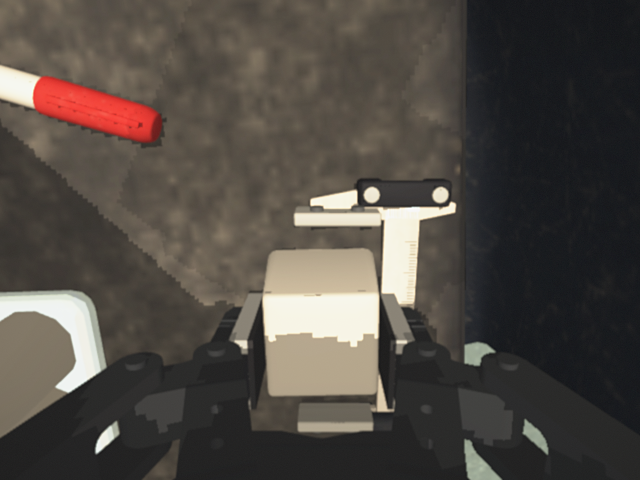

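The held block sits between the plates. The fixed face at row ~226 is about 3.6 mm ahead of the block's front, so I'm lowering it straight down.

Emit:
{"api": "send_rows", "payload": {"increments": "0.6 0.2 10 0 0 0 34;0 0 10 0 0 0 34;0 0 8 0 0 0 34;0 0 5 0 0 0 34;0 0 3 0 0 0 34;0 0 1 0 0 0 34;0 0 0 0 0 0 34;0 0 0 0 0 0 34"}}

```text
t: 9.08
ee_pos: [441.6, -135.7, 29.5]
eef_rot: [3.141, 0.0, 1.485]
ft_force: [0.8, -0.2, -1.1]
grip_width: 37.9
finger_force: 22.5
```

Emit:
{"api": "send_rows", "payload": {"increments": "0 0 0 0 0 0 39;0 0 0 0 0 0 43;0 0 0 0 0 0 50;0 0 0 0 0 0 60;0 0 0 0 0 0 70;0 0 0 0 0 0 70;0 0 -10 0 0 0 70;0 0 -20 0 0 0 70"}}

```text
t: 9.75
ee_pos: [440.2, -134.9, 58.5]
eef_rot: [-3.138, -0.002, 1.485]
ft_force: [0.5, 0.0, -0.1]
grip_width: 70.3
finger_force: 0.0
```

Emit:
{"api": "send_rows", "payload": {"increments": "0 0 -30 0 0 0 70;0 0 -30 0 0 0 70;-20 3 -20 0 0 0 70;-30 3 0 0 0 0 70;-30 3 0 0 0 0 70;-20 3 0 0 0 0 70;0 0 0 0 0 0 70;0 0 0 0 0 0 70"}}

```text
t: 10.42
ee_pos: [444.6, -237.0, 139.8]
eef_rot: [3.141, 0.0, 1.483]
ft_force: [-0.2, 0.3, 0.5]
grip_width: 70.2
finger_force: 0.0
```

```bash
python3 - <<'E'
from h import *
np.set_printoptions(precision=1,suppress=True)
delta(None);d=wframe();cv2.imwrite("pics/w7.png",d["frame"])
for s in ctrl.mark_of("slider_grip",d)[:2]:
    q=ray(s["pixel"],d,15)[:2];print(s,q,"cal",X@q-B,Y@q-YF+100)
delta([*cal(9,0),100],85.14)
E
```

```text
now [ 444.6 -237.   139.8] [180.   0.  85.] w 70.2 t 10.42
{'pixel': [357.9, 266.3], 'conf': 0.96} [ 466.2 -258.2] cal 8.873718738392768 -46.41101856909947
now [ 443.9 -235.   139.3] [-179.9   -0.1   85.1] w 70.2 t 10.52
tool shift at present yaw [25.1 24.3 39.3]
rotvec deg [-0.1 -0.1 -0.1]
shift in target frame [25.1 24.3 39.3]
```

View pics/w7.png

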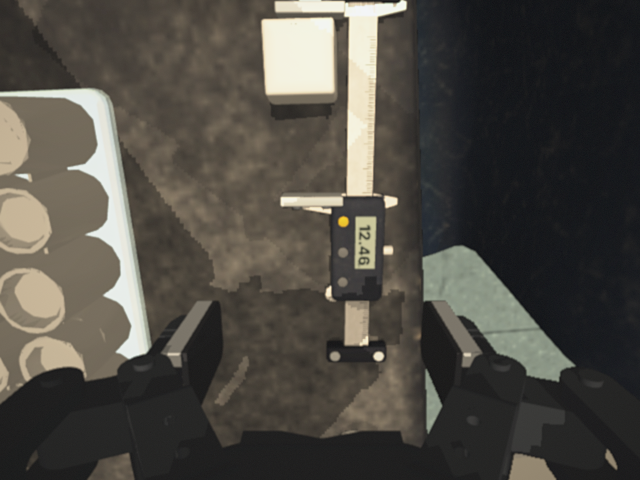

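Block stands square beside the fixed plate (px 263–335, 17–103). The slider is at px (358,266), which puts the opening at ~101 mm. I'll go over the slider and grip it across the beam.

```bash
python3 - <<'E'
from h import *
delta([*cal(9,-47),15],85.14)
E
```

```text
now [ 443.9 -235.   139.3] [-1.7992e+02 -8.0000e-02  8.5070e+01] w 70.2 t 10.52
tool shift at present yaw [-22.   24.5 124.2]
rotvec deg [-0.08 -0.08 -0.07]
shift in target frame [-21.9  24.3 124.3]
```

Emit:
{"api": "send_rows", "payload": {"increments": "-11 12 20 0 0 0 65;-11 12.4 20 0 0 0 60;0 0 20 0 0 0 60;0 0 15 0 0 0 60;0 0 5 0 0 0 60;0 0 0 0 0 0 60;0 0 0 0 0 0 60;0 0 0 0 0 0 60"}}

```text
t: 11.18
ee_pos: [467.5, -259.9, 60.1]
eef_rot: [3.141, 0.001, 1.485]
ft_force: [-0.4, 0.1, 0.7]
grip_width: 60.0
finger_force: 0.0
```

```bash
python3 - <<'E'
from h import *
d=wframe();cv2.imwrite("pics/w8.png",d["frame"]);delta([*cal(9,-47),15],85.14)
np.set_printoptions(precision=1,suppress=True)
for s in ctrl.mark_of("slider_grip",d)[:2]:
    q=ray(s["pixel"],d,15)[:2];print(s,q,"cal",X@q-B,Y@q-YF+100)
E
```

```text
now [ 467.7 -260.2   60.3] [1.7992e+02 6.0000e-02 8.5100e+01] w 59.9 t 11.23
tool shift at present yaw [ 1.3 -1.6 45.3]
rotvec deg [ 0.08  0.06 -0.04]
shift in target frame [ 1.3 -1.5 45.3]
{'pixel': [313.4, 279.1], 'conf': 0.98} [ 464.2 -257.4] cal 6.798563174731328 -45.71318327276052
```

View pics/w8.png

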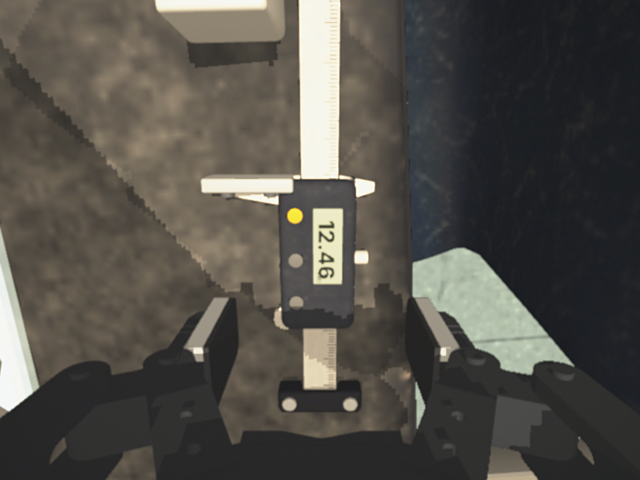

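Emit:
{"api": "send_rows", "payload": {"increments": "1 -1 10 0 0 0 60;1 -1 10 0 0 0 60;0 0 10 0 0 0 60;0 0 7 0 0 0 60;0 0 5 0 0 0 60;0 0 3 0 0 0 60;0 0 0 0 0 0 60;0 0 0 0 0 0 60"}}

```text
t: 11.95
ee_pos: [465.3, -258.1, 13.9]
eef_rot: [-3.141, -0.0, 1.485]
ft_force: [0.4, -0.6, -0.3]
grip_width: 60.1
finger_force: 0.0
```

Emit:
{"api": "send_rows", "payload": {"increments": "0 0 0 0 0 0 52;0 0 0 0 0 0 46;0 0 0 0 0 0 42;0 0 0 0 0 0 38;0 0 0 0 0 0 34;0 0 0 0 0 0 30;0 0 0 0 0 0 30;0 0 0 0 0 0 30", "grip_force": 20}}

```text
t: 12.62
ee_pos: [465.9, -258.4, 14.6]
eef_rot: [3.14, 0.001, 1.485]
ft_force: [0.9, 0.7, 3.7]
grip_width: 33.5
finger_force: 21.5
```

```bash
python3 - <<'E'
from h import *
o=ctrl.get_obs();delta(None,85.14);print(o["ft_force"],o["finger_force"]);q=o["ee_pos"][:2];print("tcp cal",X@q-B,Y@q-YF+100)
E
```

```text
now [ 465.9 -258.4   14.6] [1.7993e+02 4.0000e-02 8.5060e+01] w 33.5 t 12.62
rotvec deg [ 0.07  0.04 -0.08]
[0.91280694 0.65688554 3.65095009] 21.492888405919075
tcp cal 8.523960306231118 -46.59197009161883
```

Emit:
{"api": "send_rows", "payload": {"increments": "4 0 0 0 0 0 30;8 0 0 0 0 0 30;8 0 0 0 0 0 30;8 0 0 0 0 0 30;8 0 0 0 0 0 30;8 0 0 0 0 0 30;4 0 0 0 0 0 30;2 0 0 0 0 0 30"}}

```text
t: 13.28
ee_pos: [470.2, -207.4, 14.6]
eef_rot: [3.14, 0.001, 1.485]
ft_force: [0.5, -1.5, 6.3]
grip_width: 33.8
finger_force: 21.7
```

```bash
python3 - <<'E'
from h import *
np.set_printoptions(precision=1,suppress=True)
d=wframe();o=ctrl.get_obs();delta(None,85.14);print(o["ft_force"]);q=o["ee_pos"][:2];print("tcp cal",X@q-B,Y@q-YF+100)
cv2.imwrite("pics/w9.png",d["frame"])
E
```

```text
now [ 470.2 -207.2   14.6] [179.9   0.   85.1] w 33.6 t 13.33
rotvec deg [ 0.1  0.  -0. ]
[1.5 1.4 5.3]
tcp cal 8.56246833612255 4.754754113077496
```

View pics/w9.png

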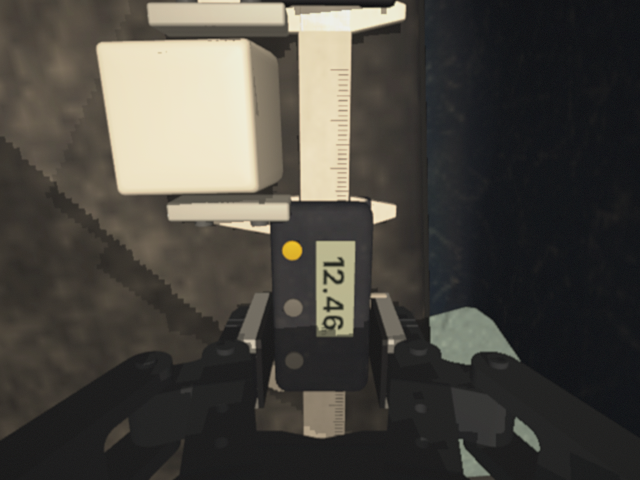

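The slider is gripped and following. The jaw is ~8 mm from snug, with the block square between the plates. Closing slowly.

Emit:
{"api": "send_rows", "payload": {"increments": "1 0 0 0 0 0 30;1 0 0 0 0 0 30;1 0 0 0 0 0 30;1 0 0 0 0 0 30;1 0 0 0 0 0 30;0.5 0 0 0 0 0 30;0 0 0 0 0 0 30;0 0 0 0 0 0 30"}}

```text
t: 14.0
ee_pos: [470.6, -202.6, 14.6]
eef_rot: [3.14, 0.001, 1.485]
ft_force: [1.3, 0.1, 5.5]
grip_width: 33.7
finger_force: 21.7
```

Emit:
{"api": "send_rows", "payload": {"increments": "0.5 0 0 0 0 0 30;0.5 0 0 0 0 0 30;0 0 0 0 0 0 30;0.5 0 0 0 0 0 30;0 0 0 0 0 0 30;0.5 0 0 0 0 0 30;0 0 0 0 0 0 30;0 0 0 0 0 0 30"}}

```text
t: 14.67
ee_pos: [470.8, -200.7, 14.6]
eef_rot: [3.14, 0.001, 1.485]
ft_force: [0.8, -0.2, 5.4]
grip_width: 32.9
finger_force: 21.7
```

```bash
cat >m.py <<'E'
from h import *
np.set_printoptions(precision=2,suppress=True)
a=[];f=[]
for i in range(4):
    d=wframe();o=ctrl.get_obs();q=o["ee_pos"][:2];a.append([X@q-B,Y@q-YF+100]);f.append(o["ft_force"])
print("tcp cal",np.mean(a,0),"F",np.mean(f,0),"w",o["grip_width"])
g=d["frame"].min(2).astype(int)
for c in(150,180,210,230):
    s=g[:300,c];print(c,"dark rows",[i for i in range(5,300) if s[i]<110][:60])
cv2.imwrite("pics/last.png",d["frame"])
E
python3 m.py
```

```text
tcp cal [ 8.58 11.35] F [ 0.69 -0.76  5.59] w 33.333227009121636
150 dark rows [5, 6, 7, 8, 9, 10, 11, 12, 13, 14, 15, 16, 17, 18, 19, 20, 21, 22, 23, 24, 25, 26, 27, 28, 29, 30, 42, 43, 44, 45, 46, 47, 48, 49, 50, 51, 52, 53, 54, 55, 56, 57, 208, 209, 210, 211, 212, 213, 214, 215, 216, 217, 218, 219, 220, 221, 222, 223, 224, 225]
180 dark rows [5, 6, 7, 8, 9, 10, 11, 12, 13, 14, 15, 16, 17, 18, 19, 20, 21, 22, 23, 24, 25, 26, 27, 28, 29, 52, 53, 54, 55, 56, 209, 210, 211, 221, 222, 223, 224, 225, 226, 227, 228, 229, 230, 231, 232, 233, 234, 235, 236, 237, 238, 239, 240, 241, 242, 243, 244, 245, 246, 247]
210 dark rows [5, 6, 7, 8, 9, 10, 11, 12, 13, 14, 15, 52, 53, 54, 55, 56, 208, 209, 210, 211, 212, 213, 214, 215, 216, 221, 222, 223, 224, 225, 226, 227, 228, 229, 230, 231, 232, 233, 234, 235, 236, 237, 238, 239, 240, 241, 242, 243, 244, 245, 246, 247, 248, 249, 250, 251, 252, 253, 254, 255]
230 dark rows [5, 6, 7, 8, 9, 10, 11, 52, 53, 54, 55, 208, 209, 210, 211, 212, 213, 227, 228, 229, 230, 231, 232, 233, 234, 235, 236, 237, 238, 239, 240, 241, 242, 243, 244, 245, 246, 247, 248, 249, 250, 251, 252, 253, 254, 255, 256, 257, 258, 259, 260, 261, 262, 263, 264, 265, 266, 267, 268, 269]
```

Emit:
{"api": "send_rows", "payload": {"increments": "0.4 0 0 0 0 0 30;0 0 0 0 0 0 30;0.4 0 0 0 0 0 30;0 0 0 0 0 0 30;0.4 0 0 0 0 0 30;0 0 0 0 0 0 30;0 0 0 0 0 0 30;0 0 0 0 0 0 30"}}

```text
t: 15.53
ee_pos: [470.9, -199.5, 14.6]
eef_rot: [3.14, 0.001, 1.485]
ft_force: [0.5, -0.4, 5.4]
grip_width: 33.4
finger_force: 21.7
```

```bash
python3 m.py|head -1
```

```text
tcp cal [ 8.57 12.52] F [ 0.5  -0.38  5.44] w 33.32301909540686
```

Emit:
{"api": "send_rows", "payload": {"increments": "0.4 0 0 0 0 0 30;0 0 0 0 0 0 30;0.4 0 0 0 0 0 30;0 0 0 0 0 0 30;0 0 0 0 0 0 30;0 0 0 0 0 0 30;0 0 0 0 0 0 30;0 0 0 0 0 0 30"}}

```text
t: 16.4
ee_pos: [471.0, -199.2, 14.6]
eef_rot: [3.14, 0.001, 1.485]
ft_force: [-1.6, -2.3, 5.0]
grip_width: 33.2
finger_force: 21.7
```

```bash
python3 m.py
```

```text
tcp cal [ 8.62 12.78] F [-0.58 -2.64  5.05] w 33.172158498426064
150 dark rows [5, 6, 7, 8, 9, 10, 11, 12, 13, 14, 15, 16, 17, 18, 19, 20, 21, 22, 23, 24, 25, 26, 27, 28, 29, 30, 31, 32, 33, 34, 35, 36, 44, 45, 46, 47, 49, 50, 51, 52, 53, 54, 55, 56, 57, 209, 210, 211, 212, 213, 214, 215, 216, 217, 218, 219, 220, 221, 222, 223]
180 dark rows [5, 6, 7, 8, 9, 10, 11, 12, 13, 14, 15, 16, 17, 18, 19, 20, 21, 22, 23, 24, 25, 26, 27, 28, 29, 30, 31, 32, 33, 34, 209, 210, 211, 212, 213, 214, 215, 216, 221, 222, 223, 224, 225, 226, 227, 228, 229, 230, 231, 232, 233, 234, 235, 236, 237, 238, 239, 240, 241, 242]
210 dark rows [5, 6, 7, 8, 9, 10, 11, 12, 13, 14, 15, 16, 17, 18, 19, 20, 209, 210, 211, 212, 213, 221, 222, 223, 224, 225, 226, 227, 228, 229, 230, 231, 232, 233, 234, 235, 236, 237, 238, 239, 240, 241, 242, 243, 244, 245, 246, 247, 248, 249, 250, 251, 252, 253, 254, 255, 256, 257, 258, 259]
230 dark rows [5, 6, 7, 8, 9, 10, 11, 12, 13, 14, 15, 16, 208, 209, 210, 211, 227, 228, 229, 230, 231, 232, 233, 234, 235, 236, 237, 238, 239, 240, 241, 242, 243, 244, 245, 246, 247, 248, 249, 250, 251, 252, 253, 254, 255, 256, 257, 258, 259, 260, 261, 262, 263, 264, 265, 266, 267, 268, 269, 270]
```

Contact: the arm moved 0.26 mm of the 0.8 mm commanded and the y force reached −2.6 N, with total travel of 59.4 mm (opening ≈ 42.0). One small nudge, then release.

Emit:
{"api": "send_rows", "payload": {"increments": "0.3 0 0 0 0 0 30;0 0 0 0 0 0 30;0 0 0 0 0 0 30;0 0 0 0 0 0 33;0 0 0 0 0 0 37;0 0 0 0 0 0 45;0 0 0 0 0 0 58;0 0 0 0 0 0 58"}}

```text
t: 17.27
ee_pos: [469.9, -197.7, 13.8]
eef_rot: [-3.14, -0.001, 1.485]
ft_force: [-0.2, 0.1, 0.8]
grip_width: 57.9
finger_force: 0.0
```

Emit:
{"api": "send_rows", "payload": {"increments": "0 0 0 0 0 0 58;0 0 -10 0 0 0 58;0 0 -20 0 0 0 58;0 0 -30 0 0 0 58;0 0 -30 0 0 0 58;0 0 -20 0 0 0 58;0 0 0 0 0 0 58;0 0 0 0 0 0 58"}}

```text
t: 17.93
ee_pos: [471.1, -198.8, 125.9]
eef_rot: [3.139, 0.002, 1.485]
ft_force: [0.0, 0.1, -0.3]
grip_width: 58.0
finger_force: 0.0
```

```bash
python3 - <<'E'
from h import *
delta(None);d=wframe();d=wframe()
for s in ctrl.mark_of("slider_grip",d)[:1]:
    q=ray(s["pixel"],d,15)[:2];print("cal",X@q-B,Y@q-YF+100)
f=d["frame"][0:300,120:520];cv2.imwrite("pics/w10.png",cv2.resize(f,(800,600),interpolation=cv2.INTER_CUBIC))
E
```

```text
now [ 471.1 -198.8  125.9] [1.7983e+02 1.0000e-01 8.5080e+01] w 58.0 t 17.93
cal 6.479044744923385 12.625962840490303
```

View pics/w10.png

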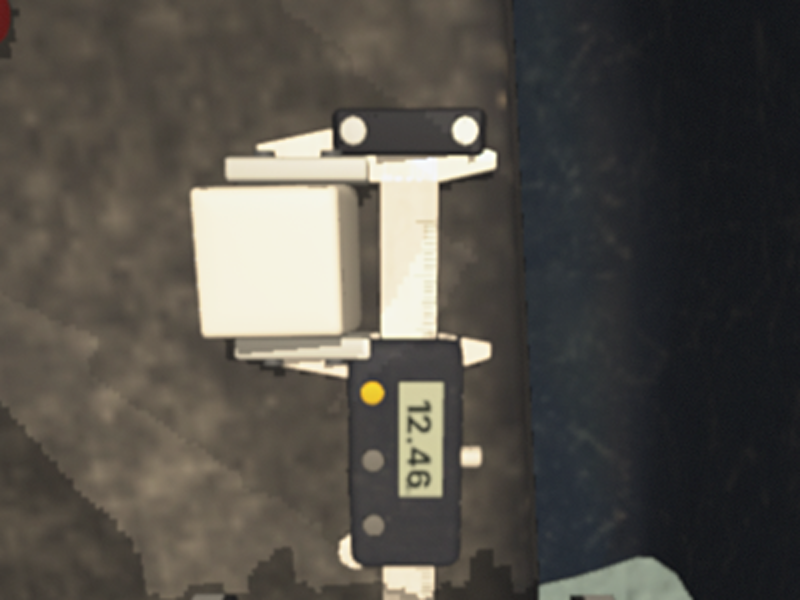

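The block is square between both plates, the jaw is closed on it, and the gripper is clear above. Handing in.

```bash
python3 -c "
from plant import ctrl
print(ctrl.finish_job())"
```

```text
the job is handed in; nothing more can be done
None
```

I stood the wide block between the steel plates, close to the beam, closed the jaw onto it to about 42 mm until contact force showed, released it with the gripper clear, and handed the job in at about 18 s; no verdict came back.

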